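Fit the nested lids and take the cover off again

ROBOT

A 7-joint arm with a two-finger parallel gripper is mounted at the origin on the work surface. World frame = base frame: x ahead of the robot, y to its left, z up, the work surface at z = 0. Lengths are in mm, angles in rad, forces in N, time in s.
With the tool pointing down it reaches from about 400 to 875 mm from the base axis. Payload 4.4 kg.
Tool frame: the origin (TCP) lies at the very end of the fingers, on their centre line; the grasp point (between the pads) lies ctrl.grip_depth behind it (ctrl.grip_depth is the distance from the TCP to the grasp point, in mm); y points along the fingers, x is the direction in which the jaws open and shut, and the axes are right-handed (so a half turn about y gives the same grasp; the last joint's range is limited). The gripper opens to 85 mm and grips with 20 to 120 N. Pads are 22 mm wide; open, the fingers measure 114 mm over their backs; the gripper's body (76 mm by 85 mm) begins 54 mm behind the grasp point. The pads swing forward as they close: fully open they stand 13 mm farther back than shut.
Start: joints at [1.174, 0.628, 0.038, 1.517, -0.027, 0.996, -0.02], TCP at [211.148, -614.764, 231.313] pointing down, gripper open.
Joint ranges: [-3.06, 3.06], [-0.37, 2.12], [-1.25, 1.32], [0.18, 2.47], [-1.1, 4.24], [0.23, 1.98], [-2.94, 2.94]. Speed limits (rad/s): [2.57, 2.57, 3.14, 3.14, 3.14, 3.14, 3.14].

INTERFACE

Orientations are given as [roll, pitch, yaw] about the fixed x, y, z axes, in that order (R = Rz(yaw) Ry(pitch) Rx(roll)).
In Python, from cell import ctrl gives the robot as it stands.
- The arm moves only by the tool apply_moves, never from a script. Its argument "motion" is a list of rows, each a list of 5 numbers: the shift along the tool's x, y, z in cm, then the turn about the tool's y in rad, then the finger opening in cm, from 0 to 8.54. In form: [[tx, ty, tz, roll, hand], ...]. A call has 1 to 20 rows; each row is the pose to reach, as a shift and turn from the pose commanded when the call began, along the tool's axes at that moment; what a row does not reach only later rows make up. A row lasts 1/8 s, in which the tool goes at most 62.5 mm and 10.7 degrees, less where a joint would pass 70% of its speed; a pose out of reach is approached as far as the arm can. A call with a gripper value outside its range is refused whole. The fingers move at their own pace and stop on an object; the grip force is fixed at half the most. Time passes only in rows, so rows that repeat a pose let the fingers close. It gives the time, the measured TCP pose, the force and the opening at its end, in the units of the state.
- ctrl.read_state(): the state, without advancing time (a new reading comes with each control period).
- ctrl.get_image(name): name is "scene" or "top" or "wrist"; returns a dict with "image" (420x560x3 uint8, red, green, blue), "vfov" (degrees; the focal length in pixels is half the picture's height over the tangent of half this angle, whatever the lens; pixels are square), "cx", "cy" (the principal point, pixels), "extrinsics" (4x4, takes a point from world to camera coordinates); the wrist camera has in their place "tool_from_camera" (4x4, takes a point from camera to tool coordinates, whose origin is the TCP and whose axes are the tool frame's). Camera axes: x right, y up, looking along -z (the intrinsics and any distortion apply to the point x, -y, -z); pixel columns grow to the right and rows downward; lengths in mm; the calibration is good to about 2 mm. The wrist camera is an equidistant fisheye: a pixel r from the principal point sees the ray r / f radians off the axis. A picture is of the moment at which its call begins: read the wrist's pose just before it. There is no depth.
- ctrl.finish_job(): hands the job in, once; it reports no verdict.
Trained networks look in a picture, given as the dict that the camera call returned (one of the last four; its "shot" number tells which), for a name from the list of things; names that differ only in an ending like _2 or _b are one class to them, and where a whole thing is asked for, a point or a joint stands for the part that bears it (a point fixed in the world has none). Each returns a list of dicts, best first, with "confidence" (0 to 1); they miss things now and then, are a little off and sometimes report something else, mostly with a low value. They report only what shows in the picture. A call takes as long as a camera call. They do not tell look-alikes from the thing itself.
- ctrl.search_frame(picture, query): "location" ([x, y, z] in mm, in world coordinates, good to about 4 mm: the middle of the surface that is visible of it).
- ctrl.mark_of(picture, query): "location" ([x, y, z] in mm, in world coordinates, good to about 4 mm: a listed point, or the origin of a listed thing).
The state is a dict: "clock": time; "qpos": joint angles; "qd": joint speeds; "tau": joint torques, N m; "eef_pos": TCP position; "tool_rot": TCP orientation; "force": force on the tool from outside, world axes, zero at the start; "torque": the same for the moment, N m; "width": finger opening in mm.
Only numpy, scipy, OpenCV 4.12 (cv2) and the standard library are available. Lean on these libraries where they do the work, as an engineer would, in place of code of your own. Each camera call takes 0.05 s, during which the arm holds its last target.

TASK

Take the pair of nested lids by the wooden knob of the inner lid, carry both together to the open green tin, line them up with it, and lower them gently until both are fully home on the tin before letting go of the knob. Then grip the green cover by its square steel neck and lift it straight off alone, leaving the inner lid seated and untouched so that a count slip can be laid on it, and finish while still holding the cover level above the tin, its lower edge clear above the top of the knob. Do not shove the tin, and leave everything else on the table where it is.

Things in the scene. Friction and masses are not known exactly. Their poses are not given: they have to be found in the camera images.
- tin: Open rectangular green tin full of metal slugs, loose on the table, about 1 kg. 120 mm along its x, 90 mm along its y, 55 mm tall, walls 3 mm (opening 114 x 84 mm). Origin: centre of its underside; z up. The contents stay more than 5 mm below the seated inner lid.
- stand: Light wooden board 150 x 120 x 14 mm, fixed, on which the nested lids wait. Origin: centre of its underside, x along the long side.
- knob (a point): Inner lid's handle: upright square wooden knob, 22 x 22 mm, sides parallel to the lid's, standing 32 mm out of the cover's neck. Point: centre of that exposed part, 16 mm below the knob's top, 16 mm above the neck's top. It starts 78.5 mm above the table; with the lid fully home it is 110.5 mm above the tin's underside, over its centre. Lifting the knob lifts both lids. z up.
- inner_seat (a point): Inner lid, about 160 g with its knob: brass-coloured plate 119.5 x 89.5 x 3 mm, long side along x, resting on the tin's rim when home (x parallel to the tin's x, either way round). Below it a plug 9 mm deep, 109 x 79 mm tapering to 101 x 71 mm, enters the tin. Point: centre of the plate's underside, 55.5 mm below the knob point.
- neck (a point): Cover's handle: square steel tube 36 x 36 mm outside, 30 x 30 mm inside, sides parallel to the cover's, rising 34 mm from its plate around the knob with 4 mm play all round. Point: its centre, 17 mm below its top, 17 mm above the plate's top. Nested, it is 33 mm below the knob point, the knob's top 49 mm above it; home, it is 77.5 mm above the tin's underside.
- cover_rim (a point): Cover (outer lid), about 180 g, lying loose on the inner lid: green plate 131 x 101 x 2.5 mm, long side along x, with a skirt 11 mm deep (inside 127 x 97 mm at the top, 133 x 103 mm at its lower edge) that goes round the outside of the tin. Point: centre of the skirt's lower edge, 30.5 mm below the neck point.
- peg_tin_mid (a point): Bystander, to be left alone: open white tin of wooden pins, 75 x 105 x 40 mm. The point is its centre.
- block_tin_mid (a point): Bystander, to be left alone: open red tin of small wooden blocks, 85 x 70 x 45 mm. The point is its centre.
- jar_mid (a point): Bystander, to be left alone: amber glass jar with a steel lid, 60 mm across, 75 mm tall. The point is its centre.
- block_mid (a point): Bystander, to be left alone: small aluminium block with a dark groove, 34 x 26 x 24 mm. The point is its centre.
- driver_grip (a point): Bystander, to be left alone: orange-handled screwdriver, 150 mm long, lying flat; this point is on its handle.
- billet_center (a point): Bystander, to be left alone: upright steel round billet, 32 mm across, 35 mm tall. The point is its centre.
Not all that is in view belongs to the job. Leave any black or purple look-alike of the tin alone.

How it is judged (in metres and radians):
On the way, in this order (a step that is already met when the one before it is completed fails the run):
1. both lids, still nested, are lifted off the stand together (height (world z) of knob above 0.105 m and z of neck in the frame of knob between -0.036 and -0.029 m and horizontal distance between neck and knob below 0.012 m), for 0.2 s.
2. both lids are fully home on the tin while the knob is still held (z of knob in the frame of tin between 0.107 and 0.1135 m and angle between knob's own z axis and vertical below 0.06 rad and horizontal distance between knob and tin below 0.01 m and angle between the x axis of knob and the x axis of tin, either way round below 0.1 rad and z of neck in the frame of knob between -0.036 and -0.029 m and horizontal distance between neck and knob below 0.012 m and contact force between the fingers and inner_lid above 0.5 N), for 0.1 s.
3. the knob is let go and both lids stay home on the tin (z of knob in the frame of tin between 0.107 and 0.1135 m and angle between knob's own z axis and vertical below 0.06 rad and horizontal distance between knob and tin below 0.01 m and angle between the x axis of knob and the x axis of tin, either way round below 0.1 rad and z of neck in the frame of knob between -0.036 and -0.029 m and horizontal distance between neck and knob below 0.012 m and contact force between the fingers and inner_lid below 0.1 N), for 0.1 s.
At the end, for the whole second after the job is handed in: Inner lid home on the tin (3 mm in height, 10 mm off centre, 0.1 rad, level), untouched by the fingers; the fingers hold the cover still, level within 0.2 rad, within 60 mm sideways of the tin's centre, skirt edge above the knob's top, touching neither inner lid nor tin (z of knob in the frame of tin between 0.107 and 0.1135 m and angle between knob's own z axis and vertical below 0.06 rad and horizontal distance between knob and tin below 0.01 m and angle between the x axis of knob and the x axis of tin, either way round below 0.1 rad and z of neck in the frame of knob above 0.048 m and horizontal distance between neck and tin below 0.06 m and angle between neck's own z axis and vertical below 0.2 rad and angle between tin's own z axis and vertical below 0.05 rad and contact force between the fingers and cover above 1 N and contact force between cover and inner_lid below 0.05 N and contact force between cover and tin below 0.05 N and contact force between the fingers and inner_lid below 0.1 N and linear speed of cover below 0.03 m/s); the arm keeps its last pose, push and grip.
It fails at once if the cover is raised more than 15 mm off the inner lid while the inner lid is not seated on the tin, or the inner lid is touched or unseated after that (z of neck in the frame of knob above -0.018 m and (not (z of knob in the frame of tin between 0.107 and 0.1135 m and angle between knob's own z axis and vertical below 0.06 rad and horizontal distance between knob and tin below 0.01 m and angle between the x axis of knob and the x axis of tin, either way round below 0.1 rad) or contact force between the fingers and inner_lid above 1 N)).
It fails at once if the lids are dropped or slammed onto the tin (over 0.12 m/s in the last 20 mm, or over 120 N) ((linear speed of inner_lid above 0.12 m/s and horizontal distance between knob and tin below 0.03 m and z of knob in the frame of tin below 0.13 m) or contact force between any of inner_lid, cover and tin above 120 N).
It fails at once if the tin is shoved more than 25 mm or tipped (distance of tin from where it was at the start of the episode above 0.025 m or angle between tin's own z axis and vertical above 0.15 rad).
It fails at once if a bystander is moved more than 15 mm (distance of any of peg_tin_mid, block_tin_mid, jar_mid, block_mid, driver_grip, billet_center from where it was at the start of the episode above 0.015 m).
It also fails if it takes over 51 s, if anything falls off the work surface, if the arm or the gripper's body presses on something with over 40 N, if the wrist force passes 120 N, or if a joint passes its speed limit or range.

## Working session

There is one attempt and no reset: what is moved stays moved. The work goes in short steps, Python scripts to look and compute and a tool call to move; the robot and the scene stay as the last step left them, time stands still between calls to the robot, and variables do not carry over. Pictures are saved under pics/ and viewed, and the job is handed in when it is done.

Besides the shell and the picture viewer there is one more tool, called after "Emit:" by a JSON object that holds its "method" and its "body". apply_moves: Moves the arm, as the interface text tells. Its arguments: {"type":"object","properties":{"motion":{"type":"array","items":{"type":"array","items":{"type":"number"}}}},"required":["motion"]}

```bash
ls; mkdir -p pics
cat > h.py <<'E'
import numpy as np, cv2
from cell import ctrl
def save(n,p,crop=None,s=1):
    im=p["image"][:,:,::-1]
    if crop: im=im[crop[1]:crop[3],crop[0]:crop[2]]
    if s!=1: im=cv2.resize(im,None,fx=s,fy=s,interpolation=cv2.INTER_CUBIC)
    cv2.imwrite("pics/%s.png"%n,im)
def proj(p,X):
    X=np.asarray(X,float); E=np.array(p["extrinsics"]); c=E[:3,:3]@X+E[:3,3]
    f=p["image"].shape[0]/2/np.tan(np.radians(p["vfov"])/2)
    return np.array([p["cx"]+f*c[0]/-c[2], p["cy"]-f*c[1]/-c[2]])
def ray(p,u,v):
    E=np.array(p["extrinsics"]); f=p["image"].shape[0]/2/np.tan(np.radians(p["vfov"])/2)
    d=np.array([(u-p["cx"])/f,-(v-p["cy"])/f,-1]); R=E[:3,:3]
    o=-R.T@E[:3,3]; d=R.T@d; return o,d/np.linalg.norm(d)
def atz(p,u,v,z):
    o,d=ray(p,u,v); return o+d*(z-o[2])/d[2]
E
python3 - <<'E'
from h import *
print(ctrl.read_state())
print(ctrl.grip_depth)
for n in ["scene","top","wrist"]:
    p=ctrl.get_image(n); save(n+"0",p); print(n,{k:v for k,v in p.items() if k!="image"})
    for q in ["tin","knob","neck","stand","peg_tin_mid","block_tin_mid","jar_mid","block_mid","driver_grip","billet_center"]:
        r=ctrl.mark_of(p,q); print(q,[(np.round(a["location"]).tolist(),round(a["confidence"],2)) for a in r[:3]])
E
```

```text
pics
{'clock': 0.0, 'qpos': array([ 1.17421061,  0.62933698,  0.03840181,  1.51838618, -0.02699497,
        0.99626964, -0.0199888 ]), 'qd': array([ 0.00113897,  0.0006607 , -0.00043278,  0.00113213,  0.00052012,
        0.00069733,  0.00010365]), 'tau': array([-5.64154307e-04, -5.63392532e+01,  1.22614145e+00, -1.93446708e+01,
        1.10221416e-02,  1.05911450e-02, -3.52813356e-05]), 'eef_pos': array([ 210.95607683, -614.1542165 ,  230.38845459]), 'tool_rot': array([-1.57080155,  0.00188346, -1.23996461]), 'force': array([-0.3577573 ,  0.09719437, -0.22218695]), 'torque': array([-0.00704354,  0.03474835, -0.01002755]), 'width': 85.32052977764624}
18.700000000000003
scene {'vfov': 43.14020680464993, 'cx': 275.55235306373964, 'cy': 214.44879896085078, 'extrinsics': array([[ 8.74603871e-01,  4.84534521e-01, -1.71571088e-02,
        -5.16526461e+02],
       [-2.81874755e-01,  5.36950139e-01,  7.95129656e-01,
         5.37363646e+01],
       [ 3.94480279e-01, -6.90587320e-01,  6.06196720e-01,
        -1.38869341e+03],
       [ 0.00000000e+00,  0.00000000e+00,  0.00000000e+00,
         
[... 1391 characters left out ...]
ck_mid [([479.0, -5.0, 16.0], 0.65)]
driver_grip [([393.0, -4.0, 12.0], 0.89)]
billet_center [([626.0, -1.0, 18.0], 0.48)]
wrist {'vfov': 65.70646984690485, 'cx': 276.56368758122346, 'cy': 207.8117192756028, 'tool_from_camera': array([[ 9.99999505e-01, -3.01184778e-04,  9.48287881e-04,
         2.50457470e-01],
       [ 9.94576981e-04,  3.29320905e-01, -9.44217534e-01,
        -1.42551597e+02],
       [-2.79070746e-05,  9.44218010e-01,  3.29321042e-01,
         8.41423381e+01],
       [ 0.00000000e+00,  0.00000000e+00,  0.00000000e+00,
         1.00000000e+00]]), 'shot': 3}
tin []
knob []
neck []
stand []
peg_tin_mid []
block_tin_mid []
jar_mid []
block_mid []
driver_grip []
billet_center []
```

View pics/scene0.png

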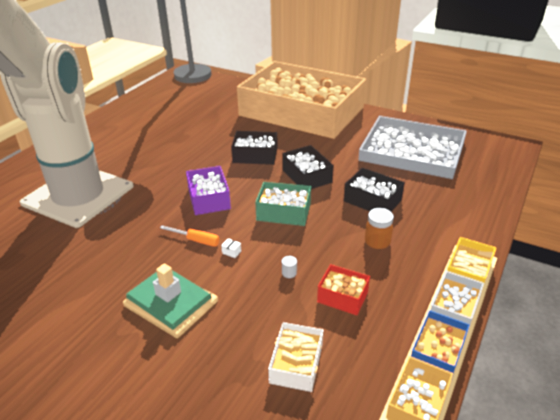

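View pics/top0.png

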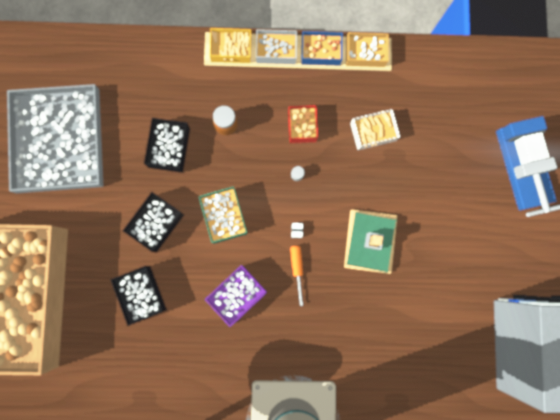

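The candidates for the tin, as top-view pixels, are: green open tin (222,215), black look-alikes (167,145), (153,222) and (138,295), purple (236,295), and the green lids on the stand (372,241). I choose the green tin at (222,215), which is scene (285,203). Next I'll check it in a close crop.

Run:
```python
from h import *
s=ctrl.get_image("scene"); t=ctrl.get_image("top")
a=[(t,(190,175,260,255)),(t,(335,200,410,285)),(s,(240,170,330,235)),(s,(115,250,225,340))]
o=[]
for p,c in a:
    im=p["image"][c[1]:c[3],c[0]:c[2],::-1]; o.append(cv2.resize(im,(390,295*1) if 0 else None,fx=4,fy=4,interpolation=cv2.INTER_CUBIC))
for i,x in enumerate(o): cv2.imwrite(f"pics/c{i}.png",x)
W=max(o[0].shape[1]+o[1].shape[1],o[2].shape[1]+o[3].shape[1])
H=max(o[0].shape[0],o[1].shape[0]);H2=max(o[2].shape[0],o[3].shape[0])
m=np.zeros((H+H2,W,3),np.uint8)
m[:o[0].shape[0],:o[0].shape[1]]=o[0];m[:o[1].shape[0],o[0].shape[1]:o[0].shape[1]+o[1].shape[1]]=o[1]
m[H:H+o[2].shape[0],:o[2].shape[1]]=o[2];m[H:H+o[3].shape[0],o[2].shape[1]:o[2].shape[1]+o[3].shape[1]]=o[3]
print(m.shape); cv2.imwrite("pics/crops.png",cv2.resize(m,None,fx=min(1,590/m.shape[0]),fy=min(1,590/m.shape[0])))
np.savez("shots.npz",s=s["image"],t=t["image"])
# green masks
for n,p,boxes in [("top",t,[(190,175,260,255),(335,200,410,285)]),("scene",s,[(240,170,330,235),(115,250,225,340)])]:
    hsv=cv2.cvtColor(p["image"],cv2.COLOR_RGB2HSV)
    g=cv2.inRange(hsv,(60,70,30),(95,255,255))
    for b in boxes:
        mm=np.zeros_like(g); mm[b[1]:b[3],b[0]:b[2]]=g[b[1]:b[3],b[0]:b[2]]
        pts=cv2.findNonZero(mm); print(n,len(pts)); r=cv2.minAreaRect(pts); print(r, cv2.boxPoints(r).round(1).tolist())
        if n=="top":
            z=55 if b[0]<300 else 44
            w=np.array([atz(p,*q,z) for q in cv2.boxPoints(r)]); print(w.round(1).tolist(), w.mean(0).round(1)); 
            e=w[1]-w[0]; e2=w[2]-w[1]; print(np.linalg.norm(e),np.degrees(np.arctan2(e[1],e[0])),np.linalg.norm(e2),np.degrees(np.arctan2(e2[1],e2[0])))
```

```text
(700, 800, 3)Traceback (most recent call last):
  File "<stdin>", line 21, in <module>
TypeError: object of type 'NoneType' has no len()
```

View pics/crops.png

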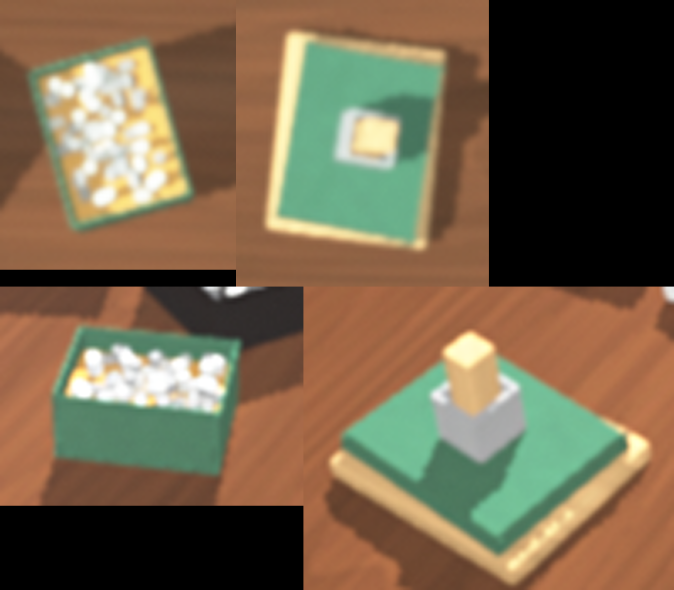

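The crops confirm the choice: an open green tin, and the green cover with its steel neck and wooden knob on the stand. Next I'll measure the geometry by fitting models to edges in both views.

Run:
```python
from h import *
s=ctrl.get_image("scene"); t=ctrl.get_image("top")
for n,p,boxes in [("top",t,[(190,175,260,255),(335,200,410,285)]),("scene",s,[(240,170,330,235),(115,250,225,340)])]:
    im=p["image"].astype(int)
    g=((im[:,:,1]-im[:,:,0]>12)&(im[:,:,1]-im[:,:,2]>2)).astype(np.uint8)*255
    for b in boxes:
        mm=np.zeros_like(g); mm[b[1]:b[3],b[0]:b[2]]=g[b[1]:b[3],b[0]:b[2]]
        pts=cv2.findNonZero(mm); print(n,0 if pts is None else len(pts)); r=cv2.minAreaRect(pts); print(r)
        if n=="top":
            z=55 if b[0]<300 else 45
            bx=cv2.boxPoints((r[0],(r[1][0]+1,r[1][1]+1),r[2]))
            w=np.array([atz(p,*q,z) for q in bx]); print(w.round(1).tolist(), w.mean(0).round(1)); 
            e=w[1]-w[0]; e2=w[2]-w[1]; print(np.linalg.norm(e),np.degrees(np.arctan2(e[1],e[0])),np.linalg.norm(e2),np.degrees(np.arctan2(e2[1],e2[0])))
        else: cv2.imwrite("pics/m%d.png"%b[0],mm)
for p,n in((s,"s"),(t,"t")):
  for q in ["tin","knob","neck","cover_rim","inner_seat"]:
    print(n,q,[(np.round(a["location"],1).tolist(),round(a["confidence"],2)) for a in ctrl.mark_of(p,q)[:6]])
```

```text
top 180
((222.238525390625, 214.62844848632812), (49.61540222167969, 36.684749603271484), 73.3007583618164)
[[553.6, 248.3, 55.0], [582.8, 160.0, 55.0], [462.8, 121.0, 55.0], [434.5, 208.5, 55.0]] [508.4 184.5  55. ]
92.97406298524372 -71.72831684888703 126.2027203022596 -161.9644289806353
top 1939
((371.2930603027344, 241.70738220214844), (41.480613708496094, 53.1109504699707), 9.727578163146973)
[[390.6, -123.5, 45.0], [524.1, -146.3, 45.0], [508.2, -251.9, 45.0], [374.7, -227.8, 45.0]] [ 449.4 -187.4   45. ]
135.47174570005015 -9.677391508309059 106.85492810728151 -98.58108851029618
scene 1363
((282.5121765136719, 202.3902587890625), (53.4488639831543, 40.85966873168945), 6.340191841125488)
scene 2216
((168.10403442382812, 295.572021484375), (70.51879119873047, 50.153724670410156), 34.69515609741211)
s tin [([511.2, 189.8, -0.3], 0.97), ([310.0, 386.8, -2.6], 0.85), ([312.7, 149.1, 4.6], 0.83), ([686.0, 330.5, 1.3], 0.75), ([487.1, 355.7, 2.5], 0.67), ([751.9, -11.2, 20.5], 0.2)]
s knob [([450.7, -189.9, 77.8], 0.74)]
s neck [([450.6, -190.4, 43.1], 0.81)]
s cover_rim [([453.1, -193.9, 16.1], 0.62), ([453.3, -190.4, 22.3], 0.33), ([454.0, -192.0, 77.5], 0.18)]
s inner_seat [([450.9, -190.7, 22.7], 0.89)]
t tin [([509.6, 186.2, 1.5], 0.88), ([308.8, 385.3, 3.2], 0.85), ([484.2, 355.6, -2.6], 0.81), ([313.7, 145.3, -0.3], 0.78), ([684.1, 331.3, -5.0], 0.61)]
t knob [([750.7, -13.3, 20.7], 0.63)]
t neck [([454.1, -188.7, 50.4], 0.71), ([450.4, -190.5, 14.4], 0.52)]
t cover_rim [([453.1, -190.8, 16.1], 0.97)]
t inner_seat [([450.6, -192.1, 21.7], 0.56)]
```

```bash
cat >> h.py <<'E'
def plan(tgt,yaw,s=None):
    s=s or ctrl.read_state(); p=np.array(s["eef_pos"]); y=s["tool_rot"][2]
    d=np.array(tgt)-p
    ex=np.array([np.cos(y),np.sin(y),0]);ez=np.array([-np.sin(y),np.cos(y),0])
    dy=(yaw-y+np.pi)%(2*np.pi)-np.pi
    print("pose",p.round(1),np.round(s["tool_rot"],4),"shift cm",np.round([d@ex/10,-d[2]/10,d@ez/10],2),"roll",round(-dy,3))
def wproj(p,s,X):
    "world point -> wrist pixel"
    from scipy.spatial.transform import Rotation as Ro
    R=Ro.from_euler("xyz",s["tool_rot"]).as_matrix(); T=np.array(p["tool_from_camera"])
    t=R.T@(np.asarray(X,float)-np.array(s["eef_pos"])); c=T[:3,:3].T@(t-T[:3,3])
    v=np.array([c[0],-c[1],-c[2]]); f=210/np.tan(np.radians(p["vfov"])/2)
    th=np.arctan2(np.hypot(v[0],v[1]),v[2]); r=np.hypot(v[0],v[1])+1e-12
    return np.array([p["cx"]+f*th*v[0]/r,p["cy"]+f*th*v[1]/r])
E
python3 - <<'E'
from h import *
plan((451,-190,190),-0.16)
E
```

```text
pose [ 211.1 -614.8  231.3] [-1.5708  0.     -1.2401] shift cm [-32.39   4.13  36.48] roll -1.08
```

Emit:
{"method": "apply_moves", "body": {"motion": [[-4, 0, 4.5, -0.1, 8.5], [-8, 0, 9, -0.25, 8.5], [-12, 0, 13.5, -0.4, 8.5], [-16, 0, 18, -0.55, 8.5], [-20, 0, 22.5, -0.7, 8.5], [-24, 0, 27, -0.85, 8.5], [-28, 1, 31.5, -1.0, 8.5], [-32.4, 3, 36.5, -1.08, 8.5], [-32.4, 4.1, 36.5, -1.08, 8.5], [-32.4, 4.1, 36.5, -1.08, 8.5], [-32.4, 4.1, 36.5, -1.08, 8.5], [-32.4, 4.1, 36.5, -1.08, 8.5]]}}

```text
clock: 3.85
eef_pos: [450.7, -191.5, 190.8]
tool_rot: [-1.572, -0.001, -0.163]
force: [-0.5, -0.9, 1.1]
width: 84.7
```

```bash
cat > look.py <<'E'
import sys
from h import *
def look(name,sc=1.4):
    s=ctrl.read_state(); p=ctrl.get_image("wrist"); cv2.imwrite("pics/%s.png"%name,cv2.resize(p["image"][:,:,::-1],None,fx=sc,fy=sc))
    np.save("pics/%s.npy"%name,dict(p=p,s=s),allow_pickle=True); return p,s
E
python3 - <<'E'
from look import *
p,s=look("w1"); print(s["eef_pos"],s["tool_rot"])
for q in ["knob","neck","cover_rim","inner_seat"]:
    print(q,[(np.round(a["location"],1).tolist(),round(a["confidence"],2)) for a in ctrl.mark_of(p,q)[:3]])
E
```

```text
[ 450.74043381 -191.48393541  190.82328883] [-1.57170245e+00 -7.34432899e-04 -1.63101007e-01]
knob [([449.3, -190.5, 79.3], 0.71), ([746.1, -201.5, 14.0], 0.55)]
neck [([452.1, -188.0, 47.5], 0.59)]
cover_rim [([450.2, -188.7, 19.0], 0.81)]
inner_seat [([449.3, -190.7, 24.2], 0.68)]
```

View pics/w1.png

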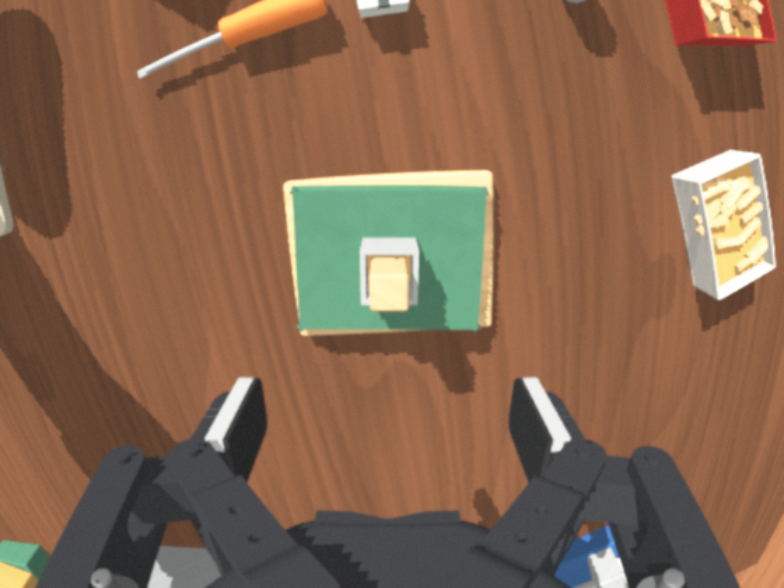

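Run:
```python
from h import *
d=np.load("pics/w1.npy",allow_pickle=True).item(); im=d["p"]["image"][:,:,::-1]
cv2.imwrite("pics/w1c.png",cv2.resize(im[115:245,200:360],None,fx=5,fy=4.5 and 5,interpolation=cv2.INTER_CUBIC)[:600])
```

```text
(no output)
```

View pics/w1c.png

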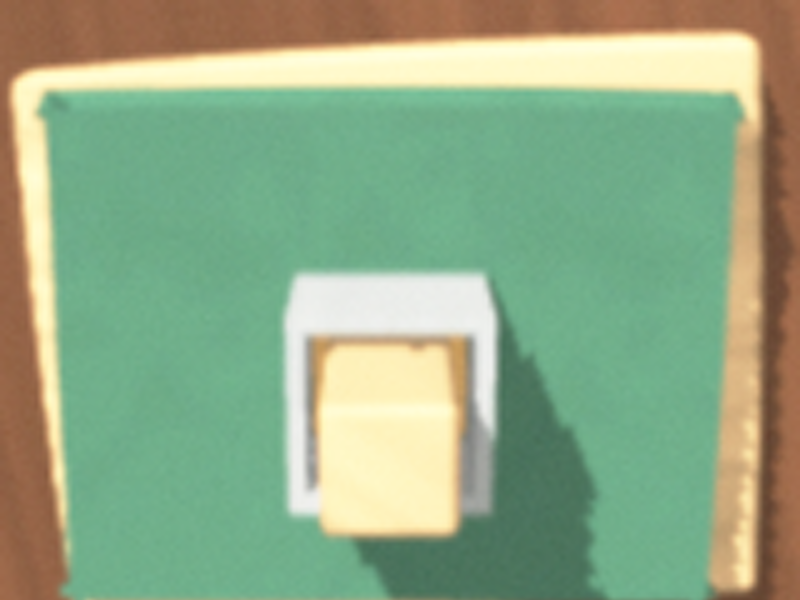

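```bash
cat >> h.py <<'E'
def fitsq(p,s,px,hx,hy,x0,free_z=True,pf=None):
    from scipy.optimize import least_squares
    pf=pf or (lambda X:wproj(p,s,X))
    def res(a):
        x,y,z,w=a; c,n=np.cos(w),np.sin(w); r=[]
        if not free_z: z=x0[2]
        for (u,v),q in zip([(-hx,hy),(hx,hy),(hx,-hy),(-hx,-hy)],px):
            r.append(pf((x+c*u-n*v,y+n*u+c*v,z))-np.array(q))
        return np.ravel(r)
    o=least_squares(res,x0,x_scale=[10,10,10,.1]); return o.x.round(3), np.abs(o.fun).max().round(2)
E
python3 - <<'E'
from h import *
d=np.load("pics/w1.npy",allow_pickle=True).item();p,s=d["p"],d["s"]
f=lambda L:[(200+u/5-.4,115+v/5-.4) for u,v in L]
k=f([(317,405),(462,405),(460,536),(320,536)]); n=f([(286,318),(497,318),(492,515),(289,515)])
for fz in (True,False):
    print(fitsq(p,s,k,11,11,[451,-190,94.5,-.16],fz)); print(fitsq(p,s,n,18,18,[451,-190,62.5,-.16],fz))
E
```

```text
(array([ 4.50829e+02, -1.91370e+02,  9.38740e+01, -1.61000e-01]), np.float64(0.25))
(array([ 4.50987e+02, -1.92153e+02,  6.39360e+01, -1.65000e-01]), np.float64(0.07))
(array([ 4.50863e+02, -1.91154e+02,  9.45000e+01, -1.61000e-01]), np.float64(0.25))
(array([ 4.50919e+02, -1.92591e+02,  6.25000e+01, -1.65000e-01]), np.float64(0.17))
```

Wrist fit: knob at (450.9, -191.2), top at z 93.9 (expected 94.5); neck at (450.9, -192.6), top at z 63.9 (expected 62.5); yaw -0.163. The sizes and heights agree, so I'll descend and grip.

Emit:
{"method": "apply_moves", "body": {"motion": [[0, 3, 0, 0, 8.5], [0, 6, 0, 0, 8.5], [0, 9, 0, 0, 6.5], [0, 11, 0, 0, 5], [0, 12, 0, 0, 4.5], [0, 12.4, 0, 0, 4.2], [0, 12.4, 0, 0, 4], [0, 12.4, 0, 0, 4]]}}

```text
clock: 5.1
eef_pos: [451.6, -190.0, 67.0]
tool_rot: [-1.571, -0.001, -0.16]
force: [0.1, -0.2, 0.3]
width: 39.8
```

Run:
```python
from look import *
p,s=look("w2"); print(s["eef_pos"],s["tool_rot"],s["width"],s["force"])
```

```text
[ 451.63814414 -190.00242313   66.97665309] [-1.57105374e+00 -1.38076050e-03 -1.60128454e-01] 39.79177439465407 [ 0.13903279 -0.22893643  0.33617398]
```

View pics/w2.png

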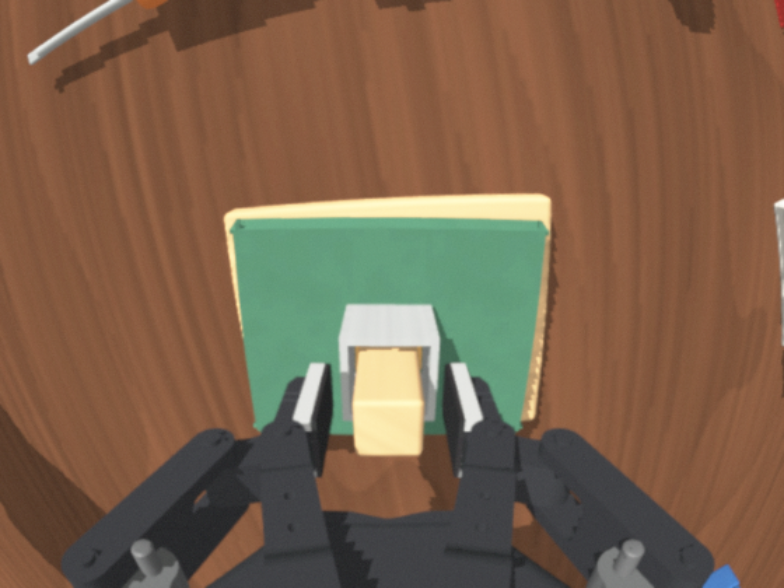

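Fingers straddle the knob (388,425), centred and above the neck top. Now closing, then a lift.

Emit:
{"method": "apply_moves", "body": {"motion": [[0, 0, 0, 0, 2.5], [0, 0, 0, 0, 2], [0, 0, 0, 0, 1.5], [0, 0, 0, 0, 1.5], [0, 0, 0, 0, 1.5], [0, 0, 0, 0, 1.5], [0, 0, 0, 0, 1.5]]}}

```text
clock: 6.02
eef_pos: [451.5, -190.0, 66.8]
tool_rot: [-1.571, -0.001, -0.16]
force: [-0.2, -0.3, 6.8]
width: 20.9
```

Emit:
{"method": "apply_moves", "body": {"motion": [[0, -0.5, 0, 0, 1.5], [0, -1.5, 0, 0, 1.5], [0, -3, 0, 0, 1.5], [0, -5, 0, 0, 1.5], [0, -7, 0, 0, 1.5], [0, -9, 0, 0, 1.5], [0, -10, 0, 0, 1.5], [0, -10, 0, 0, 1.5], [0, -10, 0, 0, 1.5]]}}

```text
clock: 7.15
eef_pos: [450.6, -189.7, 165.9]
tool_rot: [-1.571, 0.001, -0.16]
force: [0.3, -0.1, -3.2]
width: 21.2
```

Run:
```python
from look import *
p,s=look("w3"); print(s["eef_pos"],s["tool_rot"],s["width"],s["force"])
plan((509,186,167),0.316)
```

```text
[ 450.61045647 -189.65982055  165.85856784] [-1.57060437e+00  1.11711974e-03 -1.60047868e-01] 21.177929329979964 [ 0.3432126  -0.07650418 -3.24372341]
pose [ 450.5 -189.6  165.7] [-1.5705e+00  1.5000e-03 -1.6010e-01] shift cm [-0.22 -0.13 38.02] roll -0.476
```

View pics/w3.png

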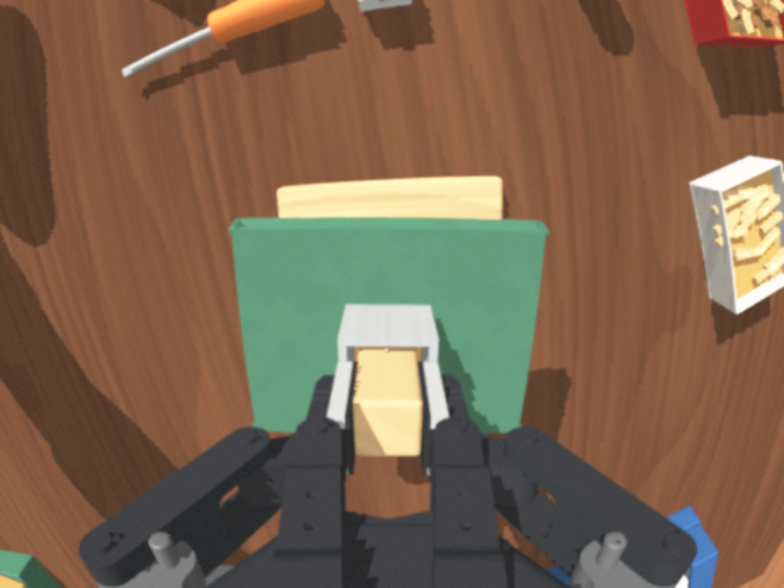

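Both lids are lifted nested (3.2 N ≈ 0.33 kg). I'll go part way and look at the tin from there.

Emit:
{"method": "apply_moves", "body": {"motion": [[0, 0, 1, -0.03, 1.5], [0, 0, 3, -0.08, 1.5], [0, -0.5, 6, -0.16, 1.5], [0, -1, 9, -0.24, 1.5], [0, -1, 12, -0.32, 1.5], [0, -1, 15, -0.4, 1.5], [0, -1, 18, -0.45, 1.5], [0, -1, 20, -0.476, 1.5], [0, -1, 21, -0.476, 1.5], [0, -1, 21, -0.476, 1.5], [0, -1, 21, -0.476, 1.5], [0, -1, 21, -0.476, 1.5]]}}

```text
clock: 8.7
eef_pos: [484.5, 16.4, 176.3]
tool_rot: [-1.571, 0.0, 0.314]
force: [-0.2, -0.4, -3.1]
width: 21.0
```

Run:
```python
from look import *
p,s=look("w4"); print(s["eef_pos"],s["tool_rot"],s["width"],s["force"])
for q in ["tin","knob"]:
    print(q,[(np.round(a["location"],1).tolist(),round(a["confidence"],2)) for a in ctrl.mark_of(p,q)[:3]])
```

```text
[484.48880094  16.35993514 176.27065916] [-1.57132540e+00  3.91272404e-04  3.14067610e-01] 21.002671084165833 [-0.20240167 -0.43289018 -3.07483902]
tin [([310.2, 144.1, 0.5], 0.92), ([510.3, 183.8, 0.9], 0.66)]
knob [([486.2, 20.3, 156.6], 0.73), ([481.4, 15.9, 188.4], 0.61)]
```

View pics/w4.png

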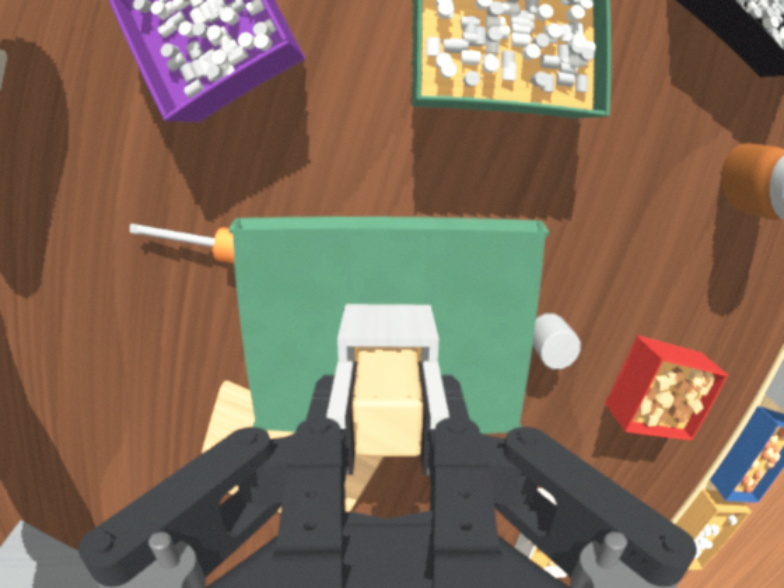

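The tin (510,50) is cut off at the top edge; I'll raise and shift to see it whole.

Emit:
{"method": "apply_moves", "body": {"motion": [[1.5, -1, 0, 0, 1.5], [4, -3, -1, 0, 1.5], [6, -5, -2, 0, 1.5], [7.5, -6, -3, 0, 1.5], [7.5, -6, -3, 0, 1.5], [7.5, -6, -3, 0, 1.5], [7.5, -6, -3, 0, 1.5]]}}

```text
clock: 9.72
eef_pos: [563.9, 12.5, 235.7]
tool_rot: [-1.57, 0.002, 0.317]
force: [-1.1, -0.7, -3.1]
width: 21.2
```

Run:
```python
from look import *
p,s=look("w5"); print(s["eef_pos"],s["tool_rot"],s["width"],s["force"])
for q in ["tin","knob"]:
    print(q,[(np.round(a["location"],1).tolist(),round(a["confidence"],2)) for a in ctrl.mark_of(p,q)[:3]])
im=p["image"][:,:,::-1]
cv2.imwrite("pics/w5c.png",cv2.resize(im[0:150,180:380],None,fx=4,fy=4,interpolation=cv2.INTER_CUBIC))
cv2.imwrite("pics/w5d.png",cv2.resize(im[140:340,150:410],None,fx=3,fy=3,interpolation=cv2.INTER_CUBIC))
```

```text
[563.87553953  12.48397227 235.65091427] [-1.57029299  0.0019931   0.31651849] 21.20887164429143 [-1.13812775 -0.65375003 -3.08587748]
tin [([311.4, 148.1, 1.7], 0.9), ([509.9, 186.9, 1.2], 0.68)]
knob [([563.8, 14.0, 242.4], 0.95)]
```

View pics/w5c.png

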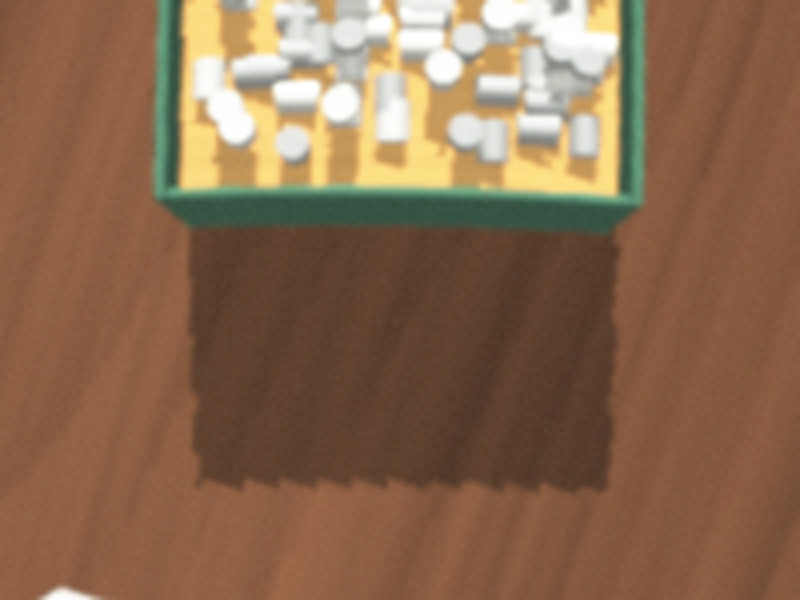

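View pics/w5d.png

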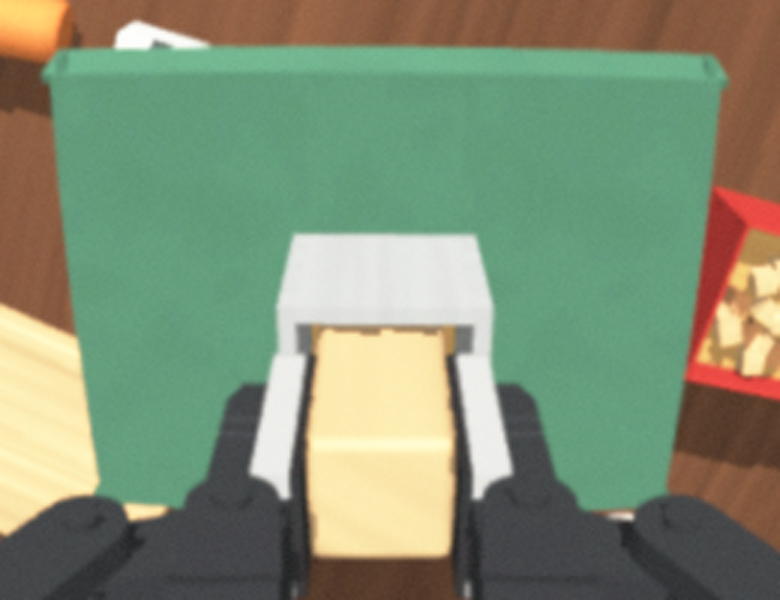

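Run:
```python
from h import *
from scipy.optimize import least_squares
d=np.load("pics/w5.npy",allow_pickle=True).item();p,s=d["p"],d["s"]
f=lambda u,v:np.array((180+u/4-.375,v/4-.375))
BL,BR=f(158,196),f(641,204)
def corners(a,z): 
    x,y,w=a;c,n=np.cos(w),np.sin(w)
    R=np.array([[c,-n],[n,c]]); return [np.r_[R@q+[x,y],z] for q in [(-60,-45),(60,-45),(60,45),(-60,45)]]
for fz in (0,1):
    def res(a):
        C=corners(a[:3],a[3] if fz else 55)
        r=[wproj(p,s,C[0])-BL,wproj(p,s,C[1])-BR]; 
        return np.ravel(r)
    o=least_squares(res,[509,186,.316,55],x_scale=[10,10,.1,10]); print(o.x.round(3),np.abs(o.fun).max().round(2))
    C=corners(o.x[:3],55); 
    for i in (2,3): print("far px",wproj(p,s,C[i]))
    # side-edge check at v=0 in the crop
    for a,b,n in((0,3,"L"),(1,2,"R")):
        for t in(0.3,.5,.6): q=wproj(p,s,C[a]*(1-t)+C[b]*t); print(n,((q+.375)-[180,0])*4)
g=lambda L:[(150+u/3-.33,140+v/3-.33) for u,v in L]
kf=fitsq(p,s,g([(307,440),(455,440),(450,556),(313,556)]),11,11,[564,12,260,.316]); print("knob",kf)
w=s["tool_rot"][2]; e=kf[0][:3]-s["eef_pos"]; print("knob in tool x,z, up",e[0]*np.cos(w)+e[1]*np.sin(w),-e[0]*np.sin(w)+e[1]*np.cos(w),e[2], "dyaw",kf[0][3]-w)
# top-view refit with rim corners from earlier rect for comparison
t=ctrl.get_image("top")
for a in ([509,186,.316],list(o.x[:3])): print([proj(t,c).round(1).tolist() for c in corners(a,55)])
cv2.imwrite("pics/tt.png",cv2.resize(t["image"][170:260,185:265,::-1],None,fx=6,fy=6,interpolation=cv2.INTER_CUBIC))
s2=ctrl.get_image("scene")
for a in ([509,186,.316],list(o.x[:3])): print([proj(s2,c).round(1).tolist() for c in corners(a,55)])
cv2.imwrite("pics/ss.png",cv2.resize(s2["image"][170:235,240:330,::-1],None,fx=8,fy=8,interpolation=cv2.INTER_CUBIC))
```

```text
[5.09574e+02 1.85452e+02 3.02000e-01 5.50000e+01] 0.99
far px [340.92318845 -31.41222036]
far px [220.66610755 -33.4732343 ]
L [156.06141768  92.60103594]
L [157.92064779  25.73854453]
L [158.99647824  -6.97457645]
R [646.21851027 100.81267534]
R [646.46886521  33.9831458 ]
R [646.4232492    1.27920287]
[5.09350e+02 1.86228e+02 3.02000e-01 4.96050e+01] 0.0
far px [340.92835144 -32.08662108]
far px [220.71527433 -34.15144454]
L [156.20036336  89.55806296]
L [158.07833733  22.77747852]
L [159.16290401  -9.89035052]
R [646.30364822  97.78623453]
R [646.53398021  31.03831785]
R [646.47877057  -1.6205069 ]
knob (array([5.64997e+02, 7.09300e+00, 2.56728e+02, 3.20000e-01]), np.float64(0.34))
knob in tool x,z, up -0.6122416673373676 -5.472240469252188 21.077085729661547 dyaw 0.0034815148360593517
[[246.1, 232.1], [232.2, 186.1], [197.3, 196.5], [210.9, 242.9]]
[[245.8, 232.4], [232.6, 186.1], [197.4, 196.0], [210.3, 242.6]]
[[254.6, 200.5], [304.8, 205.5], [310.2, 184.1], [262.5, 179.7]]
[[254.6, 200.3], [304.7, 205.7], [310.5, 184.3], [263.0, 179.5]]
```

View pics/tt.png

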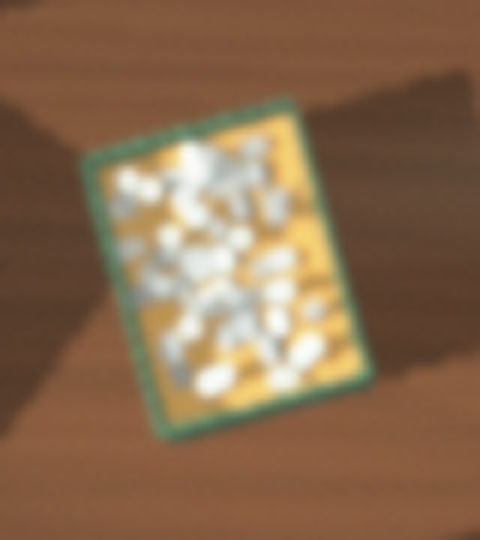

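View pics/ss.png

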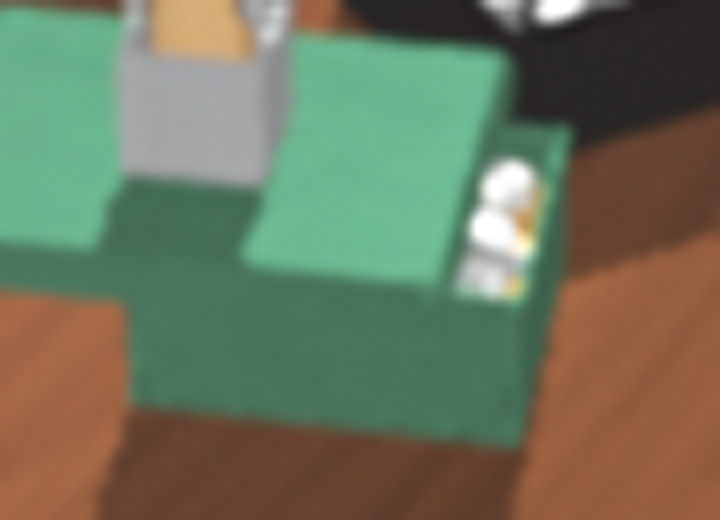

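Run:
```python
from h import *
d=np.load("pics/w5.npy",allow_pickle=True).item();p,s=d["p"],d["s"]
g=lambda L:[(150+u/3-.33,140+v/3-.33) for u,v in L]
for z in (235.65+27,235.65+28.5):
    kf=fitsq(p,s,g([(307,440),(455,440),(450,556),(313,556)]),11,11,[564,12,z,.316],False); 
    w=s["tool_rot"][2]; e=kf[0][:3]-s["eef_pos"]; print(kf,"knob in tool x,z",e[0]*np.cos(w)+e[1]*np.sin(w),-e[0]*np.sin(w)+e[1]*np.cos(w))
t=ctrl.get_image("top"); im=t["image"]; e=s["eef_pos"]
# cover plate top rect prediction: plate z = eef + (28.5-66.8)
w=s["tool_rot"][2];c,n=np.cos(w),np.sin(w)
zp=e[2]-38.3
P=[proj(t,(e[0]+c*u-n*v,e[1]+n*u+c*v,zp)) for u,v in [(-65.5,-50.5),(65.5,-50.5),(65.5,50.5),(-65.5,50.5)]]; print(np.round(P,1).tolist())
x0,y0=np.min(P,0).astype(int)-12
v=cv2.resize(im[y0:y0+110,x0:x0+110,::-1],None,fx=5,fy=5,interpolation=cv2.INTER_CUBIC)
for q in P: cv2.circle(v,tuple(int(a) for a in ((q+.5-[x0,y0])*5)),3,(0,0,255),-1)
print(x0,y0); cv2.imwrite("pics/tk.png",v)
```

```text
(array([5.63690e+02, 1.11300e+01, 2.63781e+02, 3.20000e-01]), np.float64(1.54)) knob in tool x,z -0.5977600713054518 -1.2289624576936575
(array([5.63360e+02, 1.21510e+01, 2.65335e+02, 3.20000e-01]), np.float64(1.89)) knob in tool x,z -0.593570924365708 -0.15596504341534617
[[326.4, 205.4], [308.6, 149.6], [265.2, 162.5], [282.7, 218.7]]
253 137
```

View pics/tk.png

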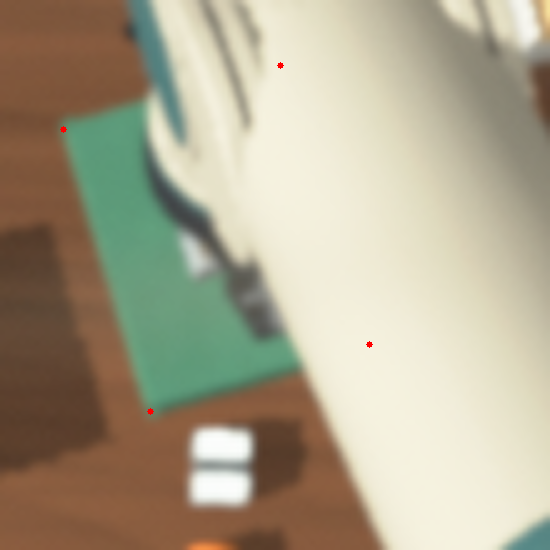

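The top view is consistent with the TCP to within about 1 mm (cover corners predicted within 1 px). Next I'll fit the tin rim from the top-view picks, and from two wrist/scene cues.

Run:
```python
from h import *
z=np.load("shots.npz")
t=ctrl.get_image("top"); sc=ctrl.get_image("scene")
# order (-x,+y),(+x,+y),(+x,-y),(-x,-y)
px=[(212.0,242.7),(199.3,195.9),(233.3,186.3),(246.6,233.0)]
f=lambda L:[L[3],L[0],L[1],L[2]]
# corners: (-,+)=(210,242.6) (+,+)=(197,196) (+,-)=(232,186) (-,-)=(246,232)
for fz in(True,False): print(fitsq(t,None,px,60,45,[509,185,55,.31],fz,pf=lambda X:proj(t,X)))
v=cv2.resize(z["s"][170:235,240:330,::-1],None,fx=8,fy=8,interpolation=cv2.INTER_CUBIC); cv2.imwrite("pics/ss0.png",v)
```

```text
(array([5.09736e+02, 1.83774e+02, 4.68100e+01, 2.98000e-01]), np.float64(0.54))
(array([5.08824e+02, 1.83076e+02, 6.00240e+02, 2.98000e-01]), np.float64(0.62))
```

View pics/ss0.png

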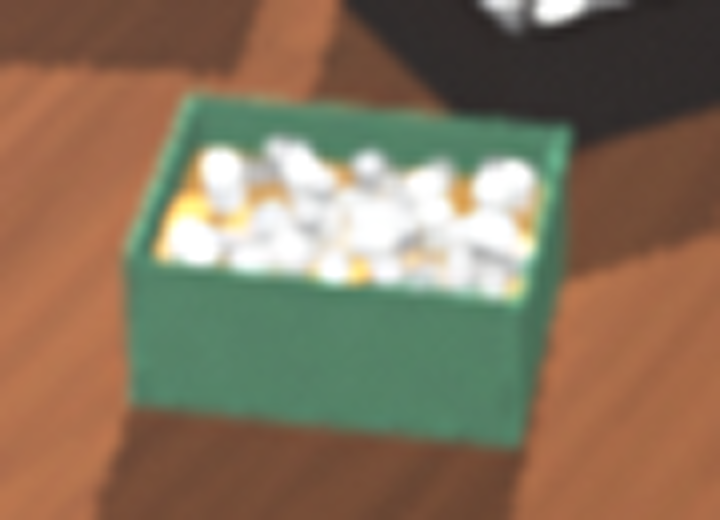

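Run:
```python
from h import *
s=ctrl.get_image("scene")
px=np.array([(263.1,181.5),(310.9,185.5),(304.9,206.9),(255.6,201.5)])-.4
for fz in(True,False): print(fitsq(s,None,px,60,45,[509,185,55,.31],fz,pf=lambda X:proj(s,X)))
# held cover in scene for bias
st=ctrl.read_state(); e=st["eef_pos"]; w=st["tool_rot"][2];c,n=np.cos(w),np.sin(w)
v=cv2.resize(s["image"][150:270,200:330,::-1],None,fx=6,fy=6,interpolation=cv2.INTER_CUBIC)
for z,a,b in((e[2]-38.3,65.5,50.5),(e[2]-4.3,18,18)):
  for i,j in [(-1,-1),(1,-1),(1,1),(-1,1)]:
    q=proj(s,(e[0]+c*a*i-n*b*j,e[1]+n*a*i+c*b*j,z)); cv2.circle(v,tuple(int(k) for k in (q+.5-[200,150])*6),3,(0,0,255),-1)
cv2.imwrite("pics/sk.png",v[:600])
```

```text
(array([5.05278e+02, 1.93751e+02, 4.60280e+01, 3.12000e-01]), np.float64(0.37))
(array([5.11344e+02, 1.82644e+02, 5.90820e+01, 3.11000e-01]), np.float64(0.55))
```

View pics/sk.png

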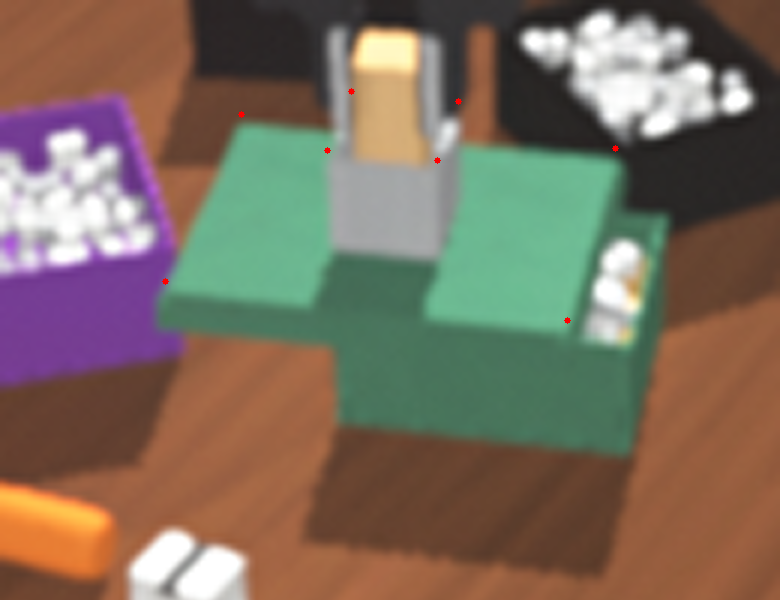

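Run:
```python
from h import *
plan((509.7,185.6,130),0.305)
```

```text
pose [565.2  12.3 236.3] [-1.5708e+00 -1.0000e-04  3.1600e-01] shift cm [ 0.11 10.63 18.19] roll 0.011
```

Emit:
{"method": "apply_moves", "body": {"motion": [[0, 0, 1.5, 0, 1.5], [0, 0, 4, 0, 1.5], [0, 0, 8, 0, 1.5], [0, 1, 12, 0, 1.5], [0.1, 3, 16, 0.01, 1.5], [0.1, 5, 18.2, 0.011, 1.5], [0.1, 7, 18.2, 0.011, 1.5], [0.1, 9, 18.2, 0.011, 1.5], [0.1, 10, 18.2, 0.011, 1.5], [0.1, 10.6, 18.2, 0.011, 1.5], [0.1, 10.6, 18.2, 0.011, 1.5], [0.1, 10.6, 18.2, 0.011, 1.5]]}}

```text
clock: 11.68
eef_pos: [510.0, 185.8, 130.9]
tool_rot: [-1.571, -0.001, 0.305]
force: [-0.2, -0.0, -3.0]
width: 21.3
```

```bash
cat > chk.py <<'E'
from look import *
def chk(tag):
    s=ctrl.get_image("scene"); t=ctrl.get_image("top")
    a=cv2.resize(s["image"][120:245,225:345,::-1],None,fx=4.7,fy=4.7,interpolation=cv2.INTER_CUBIC)
    b=cv2.resize(t["image"][160:260,180:280,::-1],None,fx=3,fy=3,interpolation=cv2.INTER_CUBIC)
    m=np.zeros((600,800,3),np.uint8); m[:a.shape[0],:a.shape[1]]=a[:,:500*2] ; 
    x=a.shape[1]; w=800-x; m[:300,x:]=b[:, :w] if b.shape[1]>=w else np.pad(b,((0,0),(0,w-b.shape[1]),(0,0))); cv2.imwrite(f"pics/{tag}.png",m)
E
python3 - <<'E'
from chk import *
p,s=look("w6"); print(s["eef_pos"],s["tool_rot"],s["width"],s["force"])
chk("k6")
E
```

```text
[510.03552446 185.83895869 130.9358403 ] [-1.57063994e+00 -1.26047192e-03  3.04749026e-01] 21.252476630735547 [-0.18276297 -0.02277608 -3.02107229]
```

View pics/w6.png

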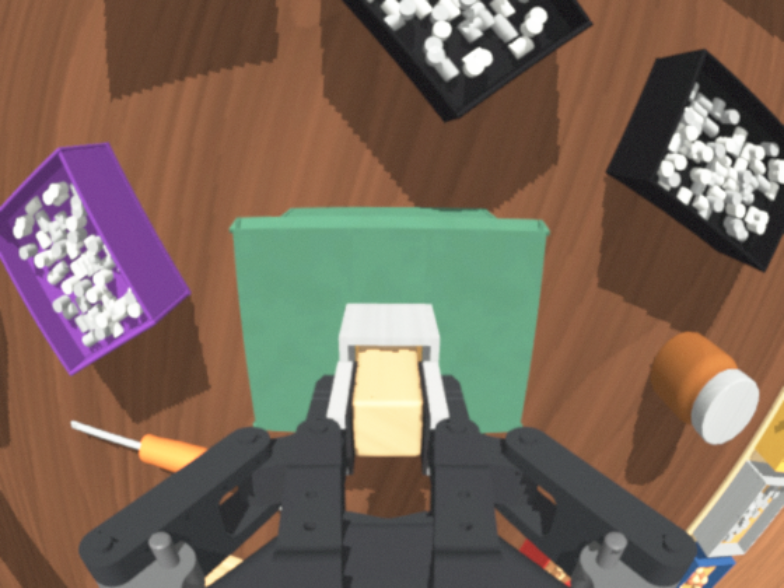

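View pics/k6.png

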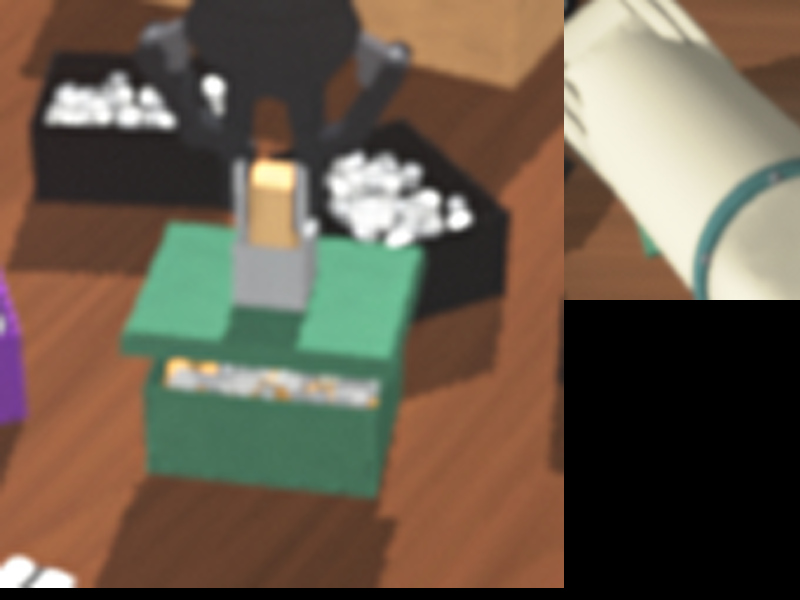

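Run:
```python
from h import *
d=np.load("pics/w6.npy",allow_pickle=True).item();p,s=d["p"],d["s"]
for (x,y,w) in [(509.4,184.8,.305),(509.4,187.8,.305)]:
    c,n=np.cos(w),np.sin(w)
    for u,v in((-60,45),(60,45)): print(wproj(p,s,(x+c*u-n*v,y+n*u+c*v,55)).round(1))
im=p["image"][:,:,::-1]; cv2.imwrite("pics/w6c.png",cv2.resize(im[135:195,150:410],None,fx=3,fy=6,interpolation=cv2.INTER_CUBIC))
# neck top expected
e=s["eef_pos"]
```

```text
[190.2 159.9]
[362.4 159.8]
[191.2 155.8]
[363.9 155.8]
```

View pics/w6c.png

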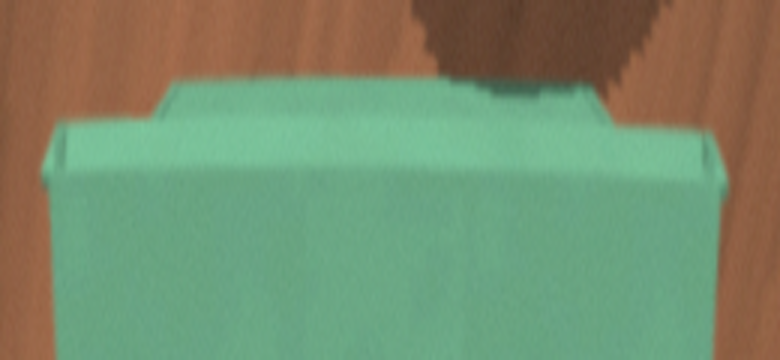

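Run:
```python
from h import *
from scipy.optimize import least_squares
d=np.load("pics/w6.npy",allow_pickle=True).item();p,s=d["p"],d["s"]
L=np.array([(207.0,147.9),(347.0,148.7)])
def f(a):
    x,y,w=a;c,n=np.cos(w),np.sin(w)
    return np.ravel([wproj(p,s,(x+c*u-n*v,y+n*u+c*v,0))-q for (u,v),q in zip(((-60,45),(60,45)),L)])
o=least_squares(f,[509,185,.3],x_scale=[10,10,.1]);print(o.x.round(3),o.fun.round(2))
```

```text
[5.09797e+02 1.84554e+02 2.99000e-01] [ 0.12 -0.   -0.12 -0.01]
```

Far-base corners in the wrist view place the tin at (509.8, 184.6), yaw 0.30. The knob is within about 0.5 mm of that, so I'll lower slowly.

Emit:
{"method": "apply_moves", "body": {"motion": [[0, 0.5, 0, 0.003, 1.5], [0, 1, 0, 0.003, 1.5], [0, 1.4, 0, 0.003, 1.5], [0, 1.7, 0, 0.003, 1.5], [0, 2.0, 0, 0.003, 1.5], [0, 2.3, 0, 0.003, 1.5], [0, 2.5, 0, 0.003, 1.5], [0, 2.7, 0, 0.003, 1.5], [0, 2.8, 0, 0.003, 1.5], [0, 2.9, 0, 0.003, 1.5], [0, 2.9, 0, 0.003, 1.5]]}}

```text
clock: 13.2
eef_pos: [509.6, 185.6, 101.3]
tool_rot: [-1.571, -0.0, 0.302]
force: [-0.4, -0.9, -3.0]
width: 21.1
```

Emit:
{"method": "apply_moves", "body": {"motion": [[0, 0.1, 0, 0, 1.5], [0, 0.2, 0, 0, 1.5], [0, 0.25, 0, 0, 1.5], [0, 0.3, 0, 0, 1.5], [0, 0.3, 0, 0, 1.5]]}}

```text
clock: 13.82
eef_pos: [509.6, 185.6, 98.8]
tool_rot: [-1.571, -0.0, 0.302]
force: [-0.9, -0.5, 4.6]
width: 20.6
```

Contact at z 98.8, exactly the predicted home height. I'll check the pictures before letting go.

Run:
```python
from chk import *
p,s=look("w7"); print(s["eef_pos"],s["tool_rot"],s["width"],s["force"],s["torque"])
chk("k7")
```

```text
[509.60308456 185.59885611  98.8145394 ] [-1.57106362e+00 -2.18587428e-04  3.01949740e-01] 20.58202890161132 [-0.87844073 -0.51833889  4.56359779] [-0.19135082  0.43713711 -0.00106223]
```

View pics/k7.png

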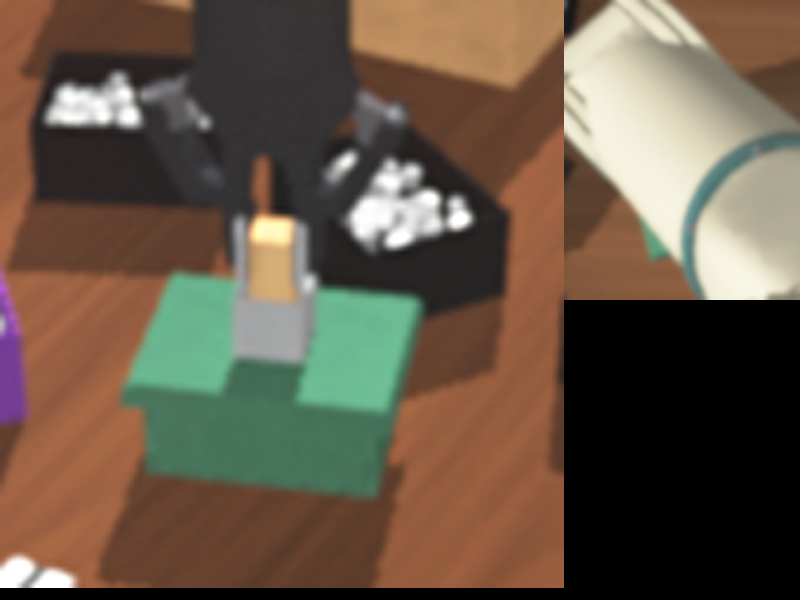

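View pics/w7.png

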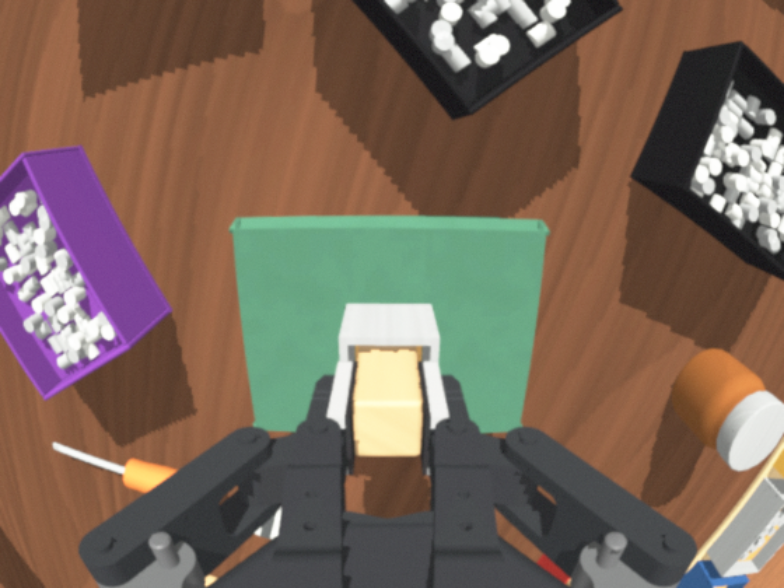

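The lids look home and level, with the skirt round the tin. One more small press will show whether it is a hard stop.

Emit:
{"method": "apply_moves", "body": {"motion": [[0, 0.05, 0, 0, 1.5], [0, 0.1, 0, 0, 1.5], [0, 0.1, 0, 0, 1.5]]}}

```text
clock: 14.35
eef_pos: [509.6, 185.6, 98.8]
tool_rot: [-1.571, -0.001, 0.302]
force: [-4.2, -1.6, 14.3]
width: 21.1
```

Hard stop: the force rises while z stays put. Now I'll relieve the load, let go and hold.

Emit:
{"method": "apply_moves", "body": {"motion": [[0, -0.1, 0, 0, 1.5], [0, -0.1, 0, 0, 2.2], [0, -0.1, 0, 0, 3], [0, -0.1, 0, 0, 4], [0, -0.1, 0, 0, 5], [0, -0.1, 0, 0, 6.5], [0, -0.1, 0, 0, 6.5], [0, -0.1, 0, 0, 6.5], [0, -0.1, 0, 0, 6.5]]}}

```text
clock: 15.48
eef_pos: [509.6, 185.6, 98.3]
tool_rot: [-1.571, -0.0, 0.302]
force: [0.1, 0.3, -0.1]
width: 65.2
```

Run:
```python
from look import *
p,s=look("w8"); print(s["eef_pos"],s["tool_rot"],s["width"],s["force"])
im=p["image"][:,:,::-1]
cv2.imwrite("pics/w8c.png",cv2.resize(im[140:340,150:410],None,fx=3,fy=3,interpolation=cv2.INTER_CUBIC))
```

```text
[509.63098393 185.62725006  98.3349459 ] [-1.57081889e+00 -9.55072919e-05  3.01985407e-01] 65.17824913524947 [ 0.13401757  0.29102722 -0.06882899]
```

View pics/w8c.png

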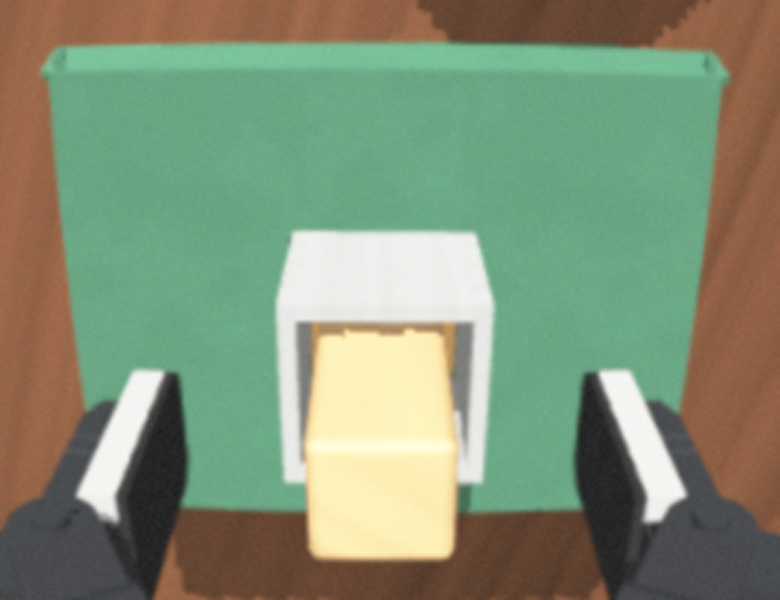

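Run:
```python
from h import *
d=np.load("pics/w8.npy",allow_pickle=True).item();p,s=d["p"],d["s"]
g=lambda L:[(150+u/3-.33,140+v/3-.33) for u,v in L]
n=g([(277,300),(492,300),(483,483),(284,483)]);k=g([(307,445),(455,445),(452,557),(310,557)])
for fz in (True,False):
    print(fitsq(p,s,n,18,18,[509,185,94.5,.3],fz),fitsq(p,s,k,11,11,[509,185,126.5,.3],fz))
```

```text
(array([5.09611e+02, 1.85047e+02, 9.60370e+01, 3.00000e-01]), np.float64(0.8)) (array([5.10788e+02, 1.79592e+02, 1.19362e+02, 3.02000e-01]), np.float64(0.62))
(array([5.09867e+02, 1.84239e+02, 9.42320e+01, 3.00000e-01]), np.float64(0.97)) (array([5.09260e+02, 1.84514e+02, 1.27027e+02, 3.02000e-01]), np.float64(1.75))
```

The knob is released and both lids are home (neck top fits z 96.0 against 94.5, at (509.8, 184.4)). Next I'll descend around the neck.

Emit:
{"method": "apply_moves", "body": {"motion": [[0, 0.6, -0.1, 0, 6.5], [0, 1.2, -0.1, 0, 6.5], [0, 1.8, -0.1, 0, 6.5], [0, 2.4, -0.1, 0, 6.2], [0, 2.9, -0.1, 0, 5.8], [0, 3.2, -0.1, 0, 5.4], [0, 3.2, -0.1, 0, 5], [0, 3.2, -0.1, 0, 5], [0, 3.2, -0.1, 0, 5]]}}

```text
clock: 16.65
eef_pos: [510.1, 184.7, 66.6]
tool_rot: [-1.571, -0.001, 0.302]
force: [-0.2, -0.2, -0.3]
width: 50.1
```

Run:
```python
from chk import *
p,s=look("w9"); print(s["eef_pos"],s["tool_rot"],s["width"],s["force"])
chk("k9")
```

```text
[510.08226776 184.73167583  66.55386572] [-1.57076871e+00 -5.10188072e-04  3.01921061e-01] 50.064684650037655 [-0.23983476 -0.2114493  -0.30226438]
```

View pics/w9.png

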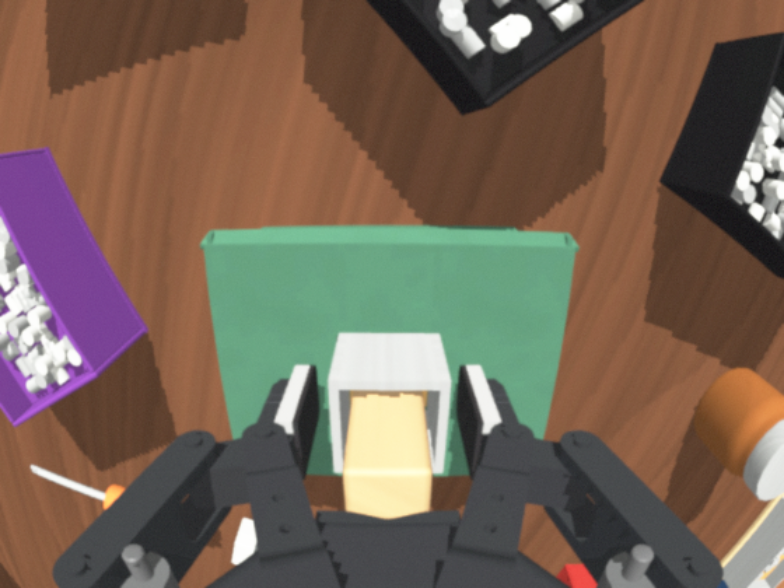

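View pics/k9.png

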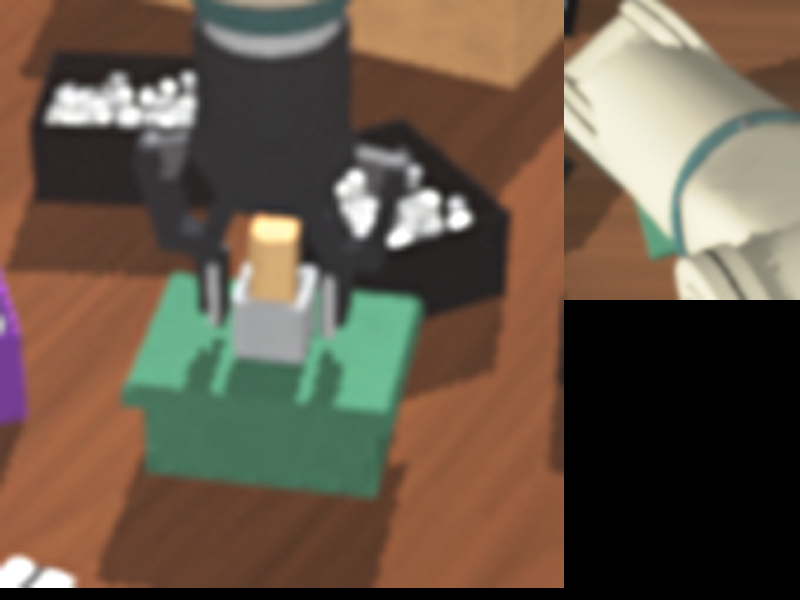

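Pads straddle the neck (388,410) evenly, with the tips above the plate. I'll close on the neck.

Emit:
{"method": "apply_moves", "body": {"motion": [[0, 0, 0, 0, 4.4], [0, 0, 0, 0, 4], [0, 0, 0, 0, 3.6], [0, 0, 0, 0, 3], [0, 0, 0, 0, 3], [0, 0, 0, 0, 3], [0, 0, 0, 0, 3]]}}

```text
clock: 17.68
eef_pos: [510.2, 184.8, 66.6]
tool_rot: [-1.571, -0.001, 0.302]
force: [-0.2, -0.5, 4.6]
width: 35.2
```

Emit:
{"method": "apply_moves", "body": {"motion": [[0, -0.2, 0, 0, 3], [0, -0.5, 0, 0, 3], [0, -0.8, 0, 0, 3], [0, -0.8, 0, 0, 3]]}}

```text
clock: 18.18
eef_pos: [510.0, 184.7, 74.5]
tool_rot: [-1.571, -0.0, 0.302]
force: [-0.3, -0.3, -1.7]
width: 35.1
```

Run:
```python
from chk import *
p,s=look("w10"); print(s["eef_pos"],s["tool_rot"],s["width"],s["force"])
chk("k10")
```

```text
[509.9794752  184.70349842  74.49442573] [-1.57072329e+00 -3.07584692e-04  3.01940013e-01] 35.12237405387238 [-0.28711701 -0.34983293 -1.73278744]
```

View pics/k10.png

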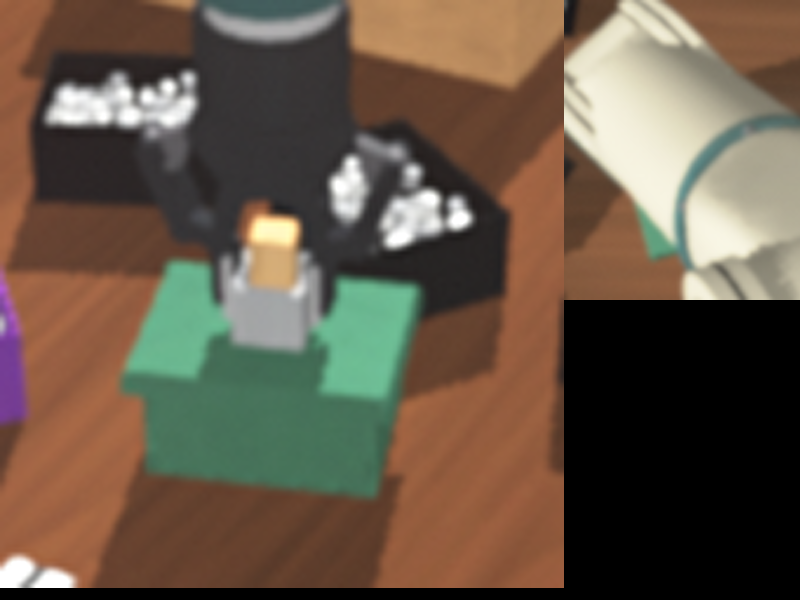

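View pics/w10.png

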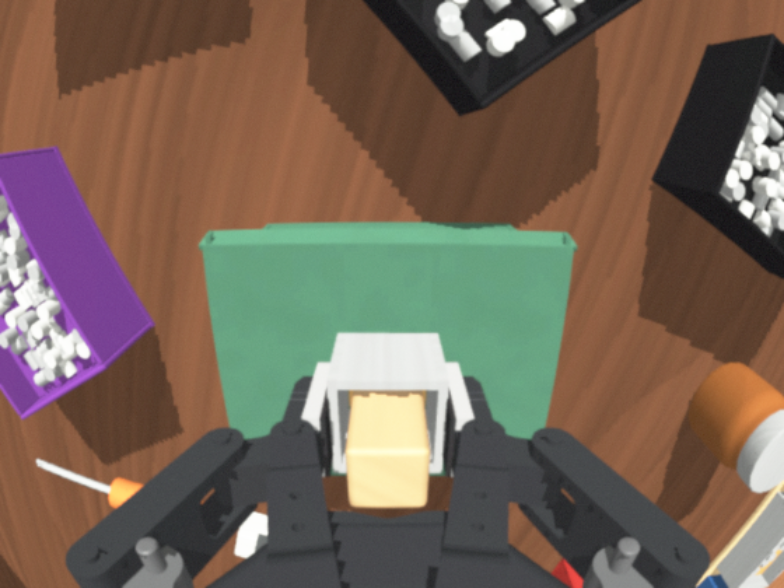

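The force is -1.7 N, which is the cover alone, and the knob stays low with a gap all round. I'll continue straight up.

Emit:
{"method": "apply_moves", "body": {"motion": [[0, -0.5, 0, 0, 3], [0, -1.3, 0, 0, 3], [0, -2.2, 0, 0, 3], [0, -3.2, 0, 0, 3], [0, -4.2, 0, 0, 3], [0, -5.2, 0, 0, 3], [0, -6.2, 0, 0, 3], [0, -7.2, 0, 0, 3], [0, -8.2, 0, 0, 3], [0, -9, 0, 0, 3], [0, -9.5, 0, 0, 3], [0, -9.5, 0, 0, 3], [0, -9.5, 0, 0, 3], [0, -9.5, 0, 0, 3]]}}

```text
clock: 20.08
eef_pos: [509.7, 184.6, 169.0]
tool_rot: [-1.571, 0.001, 0.302]
force: [0.2, -0.8, -1.4]
width: 34.7
```

Run:
```python
from chk import *
p,s=look("w11"); print(s["eef_pos"],s["tool_rot"],s["width"],s["force"],np.abs(s["qd"]).max())
chk("k11")
sc=ctrl.get_image("scene"); save("sc11",sc)
for q in ["knob","neck","tin","cover_rim"]: print(q,[(np.round(a["location"],1).tolist(),round(a["confidence"],2)) for a in ctrl.mark_of(sc,q)[:2]])
```

```text
[509.68880787 184.56353023 168.99001729] [-1.57085877e+00  6.71632729e-04  3.02015940e-01] 34.70382188446677 [ 0.21062446 -0.82484584 -1.36408049] 0.001549295656837524
knob [([508.8, 186.1, 105.9], 0.88)]
neck [([508.6, 183.0, 181.6], 0.76), ([511.1, 184.5, 53.8], 0.42)]
tin [([689.0, 330.2, -0.5], 0.88), ([310.4, 388.6, -2.7], 0.88)]
cover_rim [([513.1, 184.7, 149.4], 0.7)]
```

View pics/k11.png

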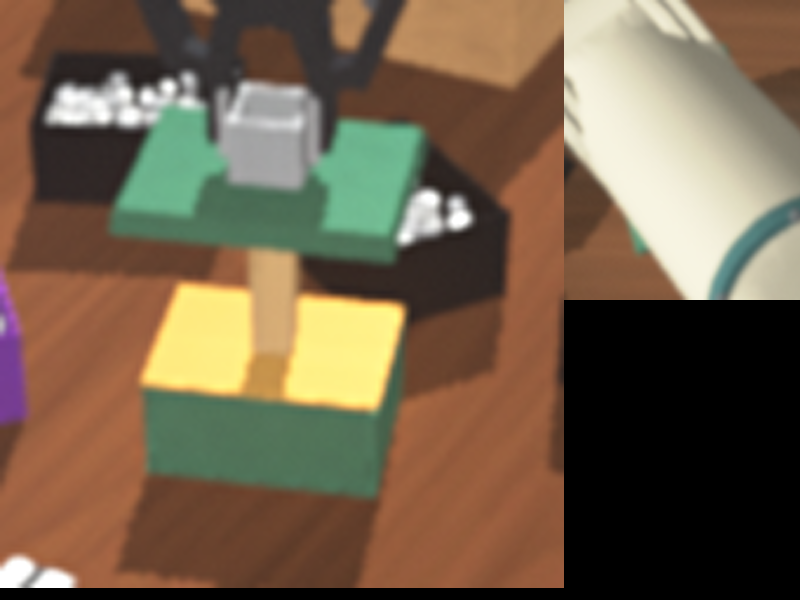

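View pics/sc11.png

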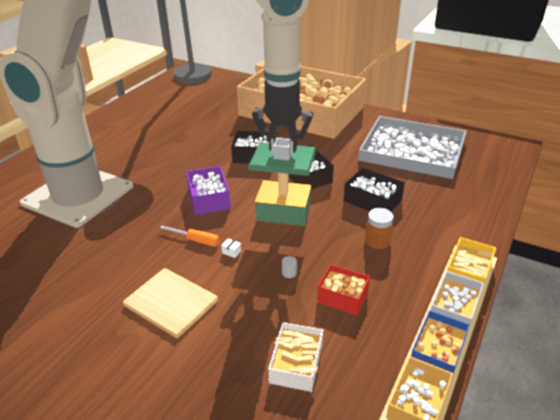

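View pics/w11.png

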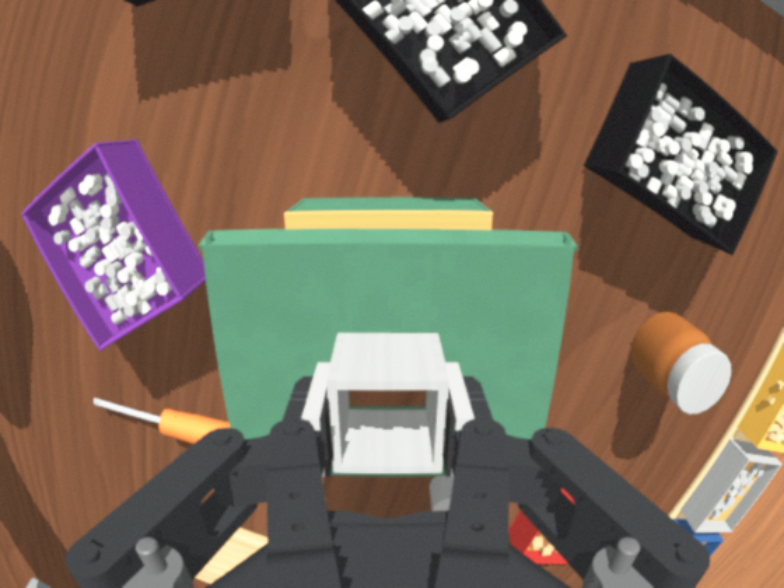

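The cover was lifted 102 mm. Its skirt edge is at about 149 mm against a knob top of 126.5 mm, and the brass inner lid is flat on the tin. The arm is still, so I'll hand it in.

Run:
```python
from h import *
print(ctrl.finish_job()); s=ctrl.read_state(); print(s["clock"],s["eef_pos"],s["width"],s["force"])
```

```text
the job is handed in; nothing more can be done
None
the job is handed in; nothing more can be done
```

I carried both nested lids by the knob to the green tin and lowered them slowly until they were home. I then let go, gripped the cover by its neck, lifted it straight off and handed the job in at about 20 s, still holding it. The hand-in reports no verdict.

**Lids home:** contact came at TCP height 98.8 mm, as predicted. A further press raised the force to 14 N without any movement, so it was a hard stop.

**Final state:**
- The cover is held still and level, 102 mm above its seated position, with a wrist force of about 1.4–1.7 N (the cover alone).
- Its skirt edge is at about 149 mm, against the knob top at 126.5 mm.
- The brass inner lid lies flat on the tin, and the bystanders look unmoved in the scene picture.

**Disagreements:**
- The scene camera projected the held lid about 1.5 px too high.
- Estimates of the tin's y position from different views spread over about 3 mm, with the free-height scene fit off by about 9 mm. I used the wrist camera's fit of the tin's base at (509.8, 184.6), which agreed with the smooth seating.
- The free-height wrist fits of the knob were poor at close range, about 7 mm low, so I used the known height there.
- In the last scene picture the networks did not detect the green tin itself; I judged it by eye.

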